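Store a returned spacer in the graded slot rack

ROBOT

A 6-joint arm with a two-finger parallel gripper is mounted at the origin on the work surface. World frame = base frame: x ahead of the robot, y to its left, z up, the work surface at z = 0. Lengths are in m, angles in rad, forces in N, time in s.
With the tool pointing down it reaches from about 0.25 to 0.775 m from the base axis. Payload 4 kg.
Tool frame: the origin (TCP) lies on the centre line of the jaws, within the pads' length; the fingertips stand 8 mm ahead of it and the grasp point (between the pads) lies 11 mm behind it; y points along the fingers, x is the direction in which the jaws open and shut, and the axes are right-handed (so a half turn about y gives the same grasp; the last joint's range is limited). The gripper opens to 94 mm and grips with 3 to 60 N. Pads are 16 mm wide; open, the fingers measure 119 mm over their backs; the gripper's body (75 mm by 177 mm) begins 78 mm behind the grasp point.
Start: joints at [1.158, 0.087, 1.371, -0, 1.684, -0.103], TCP at [0.168, 0.524, 0.214] pointing down, gripper open.
Joint ranges: [-3.1, 3.1], [-0.76, 2.03], [0.27, 2.55], [-1.08, 4.22], [0.17, 2.65], [-2.57, 2.57]. Speed limits (rad/s): [2.79, 2.79, 3.14, 3.14, 3.14, 3.14].

INTERFACE

Orientations are given as [roll, pitch, yaw] about the fixed x, y, z axes, in that order (R = Rz(yaw) Ry(pitch) Rx(roll)).
In Python, from bench import robot gives the robot as it stands.
- The arm moves only by the tool step_arm, never from a script. Its argument "commands" is a list of rows, each an object with "xyz": the shift along the world's x, y, z in m, a list of three; "twist": the turn, a rotation vector about the world's x, y, z in degrees, a list of three. In form: [{"xyz": [tx, ty, tz], "twist": [ax, ay, az]}, ...]. A call has 1 to 12 rows; each row is the pose to reach, as a shift and turn from the pose commanded when the call began; what a row does not reach only later rows make up. A row lasts 1/12 s, in which the tool goes at most 41.7 mm and 7.16 degrees, less where a joint would pass 70% of its speed; a pose out of reach is approached as far as the arm can. A call with a gripper value outside its range is refused whole. "fingers" is the closure in counts, from 0 (fully open) to 255 (shut), set as the call begins (left out, the last holds). The fingers move at their own pace and stop on an object; the grip force is fixed at half the most. Time passes only in rows, so rows that repeat a pose let the fingers close. It gives the time, the measured TCP pose, the force and the opening at its end, in the units of the state.
- robot.get_obs(): the state, without advancing time (a new reading comes with each control period).
- robot.snapshot(name): name is "scene" or "top"; returns (picture, depth): 420x560x3 uint8, red, green, blue; 420x560 float32, m along the optical axis (not along the pixel's ray), 0 where there is no reading.
- robot.camera_info(name): a dict with "fx", "fy", "cx", "cy" (pixels), "R" (3x3) and "t" (3): a world point X has camera coordinates R X + t. Camera axes: x right, y down, z forward; pixel columns grow to the right and rows downward; lengths in m; the calibration is good to about 2 mm. A picture is of the moment at which its call begins. camera_info takes no time and is no camera call.
- robot.close_job(): hands the job in, once; it reports no verdict.
The state is a dict: "time": time; "joint_positions": joint angles; "qvel": joint speeds; "joint_torque": joint torques, N m; "tool_pos": TCP position; "ee_rot": TCP orientation; "wrist_force": force on the tool from outside, world axes, zero at the start; "wrist_torque": the same for the moment, N m; "width": finger opening in m.
Only numpy, scipy, OpenCV 4.12 (cv2) and the standard library are available. Lean on these libraries where they do the work, as an engineer would, in place of code of your own. Each camera call takes 0.05 s, during which the arm holds its last target.

TASK

A spacer has come back in the orange bay of the blue caddy. Take it out by its handle and, starting from the narrow, yellow end of the sprung slotted rack, gently try it in each slot in turn, moving on whenever it is refused; leave it pushed fully home (cap flat down on the rack), upright and let go in the first slot that takes it. Do not force it or push the rack far down on its springs, do not put it into a wider slot than that, and leave the other spacers and everything else where they are.

Things in the scene. Friction and masses are not known exactly. Their poses are not given: they have to be found in the camera images.
- rack_mid (a point): slotted aluminium rack, 220 mm long: this point is the centre of the mouth of its middle slot, on its flat top, 65 mm above the table at rest; y along the row, z up. Slots at y = -84, -42, 0, 42, 84 mm from here (x = 0), 8, 12, 16, 20, 24 mm wide along y in that order. They run along x (60 mm), open on top and at both ends, square edges, 37 mm deep
- narrow_slot (a point): centre of the mouth of the rack's narrowest slot (8 mm, takes no spacer), beside the yellow end cheek; height and axes as rack_mid. The slot that suits a spacer has 1.6 mm play in all; the next narrower one is 2.4 mm too narrow for it
- wide_slot (a point): centre of the mouth of the rack's widest slot (24 mm), height and axes as rack_mid. A spacer fully home has its cap flange flat on the rack's top, its mid point 8 mm above the slot's mouth; the tongue does not reach the slot's floor
- deck (a joint): how far the rack is pushed straight down on its springs (m): 0 at rest, 0.012 at the stop. It gives 1 mm for each 1.5 N after the first 0.5 N, and rises again. A gentle try sinks it 1 to 5 mm; 9 mm (about 14 N) counts as forcing. The rack is fixed sideways
- marked_bay (a point): centre of the mouth of the orange bay of the blue returns caddy, at its rim 50 mm above the table; axes as the caddy's (fixed, 186 x 176 mm, 2 x 2 bays 90 mm apart, this one at low x, low y). Mouth 46 mm along x, 27 mm along y. The spacer to be stored starts here, its mid point 8 mm above this point
- spacer_a_mid (a point): centre line of a spacer, half-way up its 84 mm: 42 mm above the foot, 2 mm above the cap's top face; z up, x along the handle. The black bar handle, to be pinched across its 16 mm (along y), is 50 mm long and runs from 2 mm below to 42 mm above this point. One of four look-alikes that differ only in tongue thickness; the letter tells nothing. Axes as the caddy's at the start
- spacer_b_mid (a point): centre line of a spacer, half-way up its 84 mm: 42 mm above the foot, 2 mm above the cap's top face; z up, x along the handle. The black bar handle, to be pinched across its 16 mm (along y), is 50 mm long and runs from 2 mm below to 42 mm above this point. One of four look-alikes that differ only in tongue thickness; the letter tells nothing. Axes as the caddy's at the start
- spacer_c_mid (a point): centre line of a spacer, half-way up its 84 mm: 42 mm above the foot, 2 mm above the cap's top face; z up, x along the handle. The black bar handle, to be pinched across its 16 mm (along y), is 50 mm long and runs from 2 mm below to 42 mm above this point. One of four look-alikes that differ only in tongue thickness; the letter tells nothing. Axes as the caddy's at the start
- spacer_d_mid (a point): centre line of a spacer, half-way up its 84 mm: 42 mm above the foot, 2 mm above the cap's top face; z up, x along the handle. The black bar handle, to be pinched across its 16 mm (along y), is 50 mm long and runs from 2 mm below to 42 mm above this point. One of four look-alikes that differ only in tongue thickness; the letter tells nothing. Axes as the caddy's at the start
- spacer_a: same spacer, origin at the centre of its foot. From the foot up: grey tongue (36 mm along x, 34 mm deep, foot edges rounded 2.5 mm), grey cap flange (56 x 36 x 6 mm), black handle 44 mm tall; 0.1 to 0.21 kg. Tongue thickness (along y) is not given, 10 to 23 mm, hidden in the caddy. At the start the cap rests on a bay's rim, tongue hanging with side play
- spacer_b: same spacer, origin at the centre of its foot. From the foot up: grey tongue (36 mm along x, 34 mm deep, foot edges rounded 2.5 mm), grey cap flange (56 x 36 x 6 mm), black handle 44 mm tall; 0.1 to 0.21 kg. Tongue thickness (along y) is not given, 10 to 23 mm, hidden in the caddy. At the start the cap rests on a bay's rim, tongue hanging with side play
- spacer_c: same spacer, origin at the centre of its foot. From the foot up: grey tongue (36 mm along x, 34 mm deep, foot edges rounded 2.5 mm), grey cap flange (56 x 36 x 6 mm), black handle 44 mm tall; 0.1 to 0.21 kg. Tongue thickness (along y) is not given, 10 to 23 mm, hidden in the caddy. At the start the cap rests on a bay's rim, tongue hanging with side play
- spacer_d: same spacer, origin at the centre of its foot. From the foot up: grey tongue (36 mm along x, 34 mm deep, foot edges rounded 2.5 mm), grey cap flange (56 x 36 x 6 mm), black handle 44 mm tall; 0.1 to 0.21 kg. Tongue thickness (along y) is not given, 10 to 23 mm, hidden in the caddy. At the start the cap rests on a bay's rim, tongue hanging with side play
- bottle_l: bystander: amber bottle (60 mm across, 150 mm tall) in a blue tote on the left, origin at its foot
- bottle_r: bystander: amber bottle (60 mm across, 150 mm tall) in a blue tote on the right, origin at its foot
- label_roll: bystander: white label roll, 80 mm across, 50 mm tall, origin at its underside
- tape_roll: bystander: amber tape roll, 90 mm across, 50 mm tall, origin at its underside
- carton: bystander: carton 90 x 130 x 60 mm, origin at the centre of its underside
- scanner: bystander: hand scanner lying down, about 175 x 62 x 34 mm, origin under its grip
- marker: bystander: red marker pen, 16 mm across, about 140 mm long, origin at its underside, lying along its x

How it is judged:
On the way, in this order (a step that is already met when the one before it is completed fails the run):
1. the spacer is drawn up out of its bay (((distance of spacer_a_mid from where it was at the start of the episode above 0.045 m and height (world z) of spacer_a_mid above 0.098 m) or (distance of spacer_b_mid from where it was at the start of the episode above 0.045 m and height (world z) of spacer_b_mid above 0.098 m) or (distance of spacer_c_mid from where it was at the start of the episode above 0.045 m and height (world z) of spacer_c_mid above 0.098 m) or (distance of spacer_d_mid from where it was at the start of the episode above 0.045 m and height (world z) of spacer_d_mid above 0.098 m))), for 0.05 s.
2. the spacer has been set against the slot next narrower than its own and refused there, the rack pressed down at least 0.8 mm (((x of spacer_a_mid in the frame of rack_mid between -0.03 and 0.03 m and y of spacer_a_mid in the frame of rack_mid between -0.012 and 0.012 m and z of spacer_a_mid in the frame of rack_mid between 0.032 and 0.05 m and value of joint deck above 0.0008 m) or (x of spacer_b_mid in the frame of rack_mid between -0.03 and 0.03 m and y of spacer_b_mid in the frame of rack_mid between -0.096 and -0.072 m and z of spacer_b_mid in the frame of rack_mid between 0.032 and 0.05 m and value of joint deck above 0.0008 m) or (x of spacer_c_mid in the frame of rack_mid between -0.03 and 0.03 m and y of spacer_c_mid in the frame of rack_mid between 0.03 and 0.054 m and z of spacer_c_mid in the frame of rack_mid between 0.032 and 0.05 m and value of joint deck above 0.0008 m) or (x of spacer_d_mid in the frame of rack_mid between -0.03 and 0.03 m and y of spacer_d_mid in the frame of rack_mid between -0.054 and -0.03 m and z of spacer_d_mid in the frame of rack_mid between 0.032 and 0.05 m and value of joint deck above 0.0008 m))), for 0.02 s.
At the end, for the whole second after the job is handed in: The spacer from the orange bay stands in the narrowest slot that takes it: within 4 mm of that slot's centre line, 10 mm along the slot, cap within 2.5 mm of resting flat on the rack's top, upright within 0.07 rad, at rest and released; the orange bay is empty (((x of spacer_a_mid in the frame of rack_mid between -0.01 and 0.01 m and y of spacer_a_mid in the frame of rack_mid between 0.038 and 0.046 m and z of spacer_a_mid in the frame of rack_mid between 0.005 and 0.0105 m and angle between the z axis of spacer_a_mid and the z axis of rack_mid, either way round below 0.07 rad and linear speed of spacer_a below 0.02 m/s) or (x of spacer_b_mid in the frame of rack_mid between -0.01 and 0.01 m and y of spacer_b_mid in the frame of rack_mid between -0.046 and -0.038 m and z of spacer_b_mid in the frame of rack_mid between 0.005 and 0.0105 m and angle between the z axis of spacer_b_mid and the z axis of rack_mid, either way round below 0.07 rad and linear speed of spacer_b below 0.02 m/s) or (x of spacer_c_mid in the frame of rack_mid between -0.01 and 0.01 m and y of spacer_c_mid in the frame of rack_mid between 0.08 and 0.088 m and z of spacer_c_mid in the frame of rack_mid between 0.005 and 0.0105 m and angle between the z axis of spacer_c_mid and the z axis of rack_mid, either way round below 0.07 rad and linear speed of spacer_c below 0.02 m/s) or (x of spacer_d_mid in the frame of rack_mid between -0.01 and 0.01 m and y of spacer_d_mid in the frame of rack_mid between -0.004 and 0.004 m and z of spacer_d_mid in the frame of rack_mid between 0.005 and 0.0105 m and angle between the z axis of spacer_d_mid and the z axis of rack_mid, either way round below 0.07 rad and linear speed of spacer_d below 0.02 m/s)) and horizontal distance between each of spacer_a_mid, spacer_b_mid, spacer_c_mid, spacer_d_mid and marked_bay above 0.04 m); the robot touches nothing.
It fails at once if the spacer goes more than 8 mm into a slot wider than the first that takes it ((x of spacer_a_mid in the frame of rack_mid between -0.04 and 0.04 m and y of spacer_a_mid in the frame of rack_mid between 0.064 and 0.13 m and z of spacer_a_mid in the frame of rack_mid between -0.05 and 0.034 m) or (x of spacer_b_mid in the frame of rack_mid between -0.04 and 0.04 m and y of spacer_b_mid in the frame of rack_mid between -0.02 and 0.13 m and z of spacer_b_mid in the frame of rack_mid between -0.05 and 0.034 m) or (x of spacer_d_mid in the frame of rack_mid between -0.04 and 0.04 m and y of spacer_d_mid in the frame of rack_mid between 0.022 and 0.13 m and z of spacer_d_mid in the frame of rack_mid between -0.05 and 0.034 m)).
It fails at once if the rack is pushed more than 9 mm down on its springs (about 14 N) (value of joint deck above 0.009 m).
It fails at once if a second spacer is moved by more than 20 mm (distance of each of spacer_a_mid, spacer_b_mid from where it was at the start of the episode above 0.02 m or distance of each of spacer_a_mid, spacer_c_mid from where it was at the start of the episode above 0.02 m or distance of each of spacer_a_mid, spacer_d_mid from where it was at the start of the episode above 0.02 m or distance of each of spacer_b_mid, spacer_c_mid from where it was at the start of the episode above 0.02 m or distance of each of spacer_b_mid, spacer_d_mid from where it was at the start of the episode above 0.02 m or distance of each of spacer_c_mid, spacer_d_mid from where it was at the start of the episode above 0.02 m).
It fails at once if a bystander is moved by more than 30 mm (distance of any of bottle_l, bottle_r, label_roll, tape_roll, carton, scanner, marker from where it was at the start of the episode above 0.03 m).
It also fails if it takes over 72 s, if anything falls off the work surface, if the arm or the gripper's body presses on something with over 40 N, if the wrist force passes 120 N, or if a joint passes its speed limit or range.

## Working session

There is one attempt and no reset: what is moved stays moved. The work goes in short steps, Python scripts to look and compute and a tool call to move; the robot and the scene stay as the last step left them, time stands still between calls to the robot, and variables do not carry over. Pictures are saved under pics/ and viewed, and the job is handed in when it is done.

Besides the shell and the picture viewer there is one more tool, called after ">>>" as name(argument=value, ...), one argument or row to a line, values as JSON. step_arm: Moves the arm, as the interface text tells. Its arguments: {"type":"object","properties":{"commands":{"type":"array"},"fingers":{"type":"number"}},"required":["commands"]}

```bash
mkdir -p pics; ls
python3 - <<'E'
from bench import robot
import cv2,numpy as np
o=robot.get_obs();print(o)
for n in ("scene","top"):
    p,d=robot.snapshot(n); cv2.imwrite(f"pics/{n}0.png",p[:,:,::-1]); np.save(f"{n}0.npy",d)
    print(n,robot.camera_info(n))
E
```

```text
pics
{'time': 0.0, 'joint_positions': array([ 1.15789730e+00,  8.79533853e-02,  1.37222813e+00, -4.13406531e-05,
        1.68360094e+00, -1.03098953e-01]), 'qvel': array([ 0.00087473,  0.00084913,  0.00258671,  0.00187213, -0.00176728,
        0.00012395]), 'joint_torque': array([ 5.29908721e-04, -3.40173662e+01, -3.02429366e+01,  7.16495630e-02,
        3.27068812e-02, -1.48125378e-04]), 'tool_pos': array([0.16748224, 0.52332611, 0.2123183 ]), 'ee_rot': array([-1.57061183,  0.00218241,  1.26099184]), 'wrist_force': array([-1.1154585 , -0.19916921, -0.13903722]), 'wrist_torque': array([-0.01318774,  0.01223571, -0.02368755]), 'width': 0.09380300037499004}
scene {'fx': 457.4634697899533, 'fy': 457.4634697899533, 'cx': 268.74081343587744, 'cy': 206.7478245750041, 'R': array([[ 0.25136374,  0.967754  , -0.01638512],
       [ 0.7301765 , -0.20071344, -0.65311285],
       [-0.63534128,  0.15220486, -0.75708331]]), 't': array([-0.12775786, -0.33988171,  1.54308678])}
top {'fx': 517.36558718778, 'fy': 517.36558718778, 'cx': 282.37024973959484, 'cy': 206.2621148042539, 'R': array([[ 0.00138624, -0.99988791,  0.0149077 ],
       [-0.99863002, -0.00216399, -0.05228185],
       [ 0.05230825, -0.0148148 , -0.99852109]]), 't': array([-0.02228817,  0.55403529,  1.42927963])}
```

View pics/scene0.png

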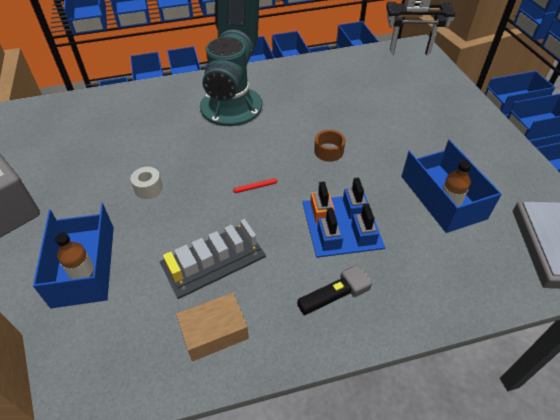

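View pics/top0.png

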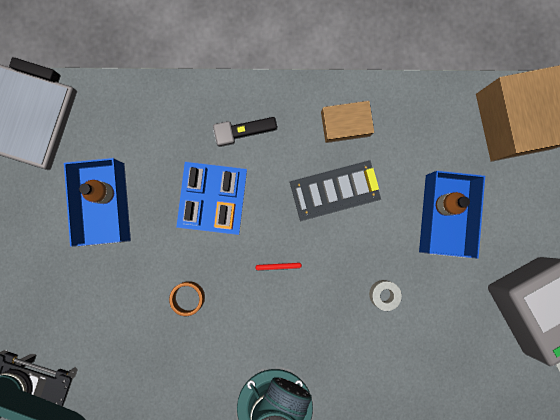

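```bash
cat > h.py <<'E'
import cv2,numpy as np
def world(ci,d):
    v,u=np.mgrid[0:d.shape[0],0:d.shape[1]]
    c=np.stack([(u-ci['cx'])/ci['fx']*d,(v-ci['cy'])/ci['fy']*d,d],-1)
    w=(c-ci['t'])@ci['R']; w[d<=0]=np.nan
    return w
def proj(ci,X):
    c=np.asarray(X)@ci['R'].T+ci['t']; return np.stack([c[...,0]/c[...,2]*ci['fx']+ci['cx'],c[...,1]/c[...,2]*ci['fy']+ci['cy']],-1)
E
python3 - <<'E'
from bench import robot
from h import *
p=cv2.imread("pics/top0.png"); d=np.load("top0.npy"); ci=robot.camera_info("top"); w=world(ci,d)
c=np.hstack([cv2.resize(p[150:245,165:260],None,fx=4,fy=4,interpolation=2),cv2.resize(p[145:240,285:385],None,fx=4,fy=4,interpolation=2)])
cv2.imwrite("pics/z0.png",c)
z=w[...,2]
print("table",np.nanmedian(z[230:260,250:400]))
def rep(n,m):
    pts=w[m][:,:2]; 
    if len(pts)<5: print(n,len(pts));return
    r=cv2.minAreaRect((pts*1000).astype(np.float32)); print(n,len(pts),pts.mean(0).round(4),r)
R=np.zeros(z.shape,bool);R[150:225,285:388]=1
rep("rack top",R&(z>0.058)&(z<0.072))
hs=np.histogram(z[R],bins=np.arange(0,.1,.005));print(hs)
C=np.zeros(z.shape,bool);C[155:240,172:250]=1
print(np.histogram(z[C],bins=np.arange(0,.13,.005)))
rep("caddy rim",C&(z>0.044)&(z<0.054))
m=(C&(z>0.085)&(z<.115)).astype(np.uint8)
n,l,s,ce=cv2.connectedComponentsWithStats(m)
for i in range(1,n):
    rep(("handle",ce[i].round(1),np.median(z[l==i]).round(4)),l==i)
hsv=cv2.cvtColor(p,cv2.COLOR_BGR2HSV)
rep("orange",C&(hsv[...,0]<20)&(hsv[...,0]>5)&(hsv[...,1]>150)&(z>.04)&(z<.06))
rep("blue",C&(hsv[...,0]>100)&(hsv[...,0]<125)&(hsv[...,1]>150)&(z>.04)&(z<.054))
rep("yellow",R&(hsv[...,0]<35)&(hsv[...,0]>22)&(hsv[...,1]>150))
E
```

```text
table 9.299958994527825e-05
rack top 1132 [ 0.603  -0.1813] ((599.9369506835938, -169.18917846679688), (60.2523307800293, 216.1332550048828), 15.096739768981934)
(array([1936,  622,  401,   45,  207,  717,  350,   56,   32,   40,   23,
        109,  522,  501,   45,    0,    0,    0,    0]), array([0.   , 0.005, 0.01 , 0.015, 0.02 , 0.025, 0.03 , 0.035, 0.04 ,
       0.045, 0.05 , 0.055, 0.06 , 0.065, 0.07 , 0.075, 0.08 , 0.085,
       0.09 , 0.095]))
(array([1873, 1256,  215,   27,   25,   18,   33,   38,   54,  330,  493,
        282,   70,   16,   23,   21,   14,   24,   40,  253,  185,   10,
          0,    0,    0]), array([0.   , 0.005, 0.01 , 0.015, 0.02 , 0.025, 0.03 , 0.035, 0.04 ,
       0.045, 0.05 , 0.055, 0.06 , 0.065, 0.07 , 0.075, 0.08 , 0.085,
       0.09 , 0.095, 0.1  , 0.105, 0.11 , 0.115, 0.12 , 0.125]))
caddy rim 755 [0.5752 0.176 ] ((577.7682495117188, 177.98248291015625), (138.18344116210938, 159.96835327148438), 83.35054016113281)
('handle', array([192.6, 176.8]), np.float64(0.0993)) 133 [0.6268 0.2161] ((627.5800170898438, 216.95950317382812), (16.606245040893
[... 245 characters left out ...]
 210.5]), np.float64(0.0988)) 130 [0.5381 0.2265] ((538.1640014648438, 227.44532775878906), (17.030237197875977, 49.686161041259766), 83.79391479492188)
('handle', array([222.2, 214.5]), np.float64(0.0998)) 126 [0.5278 0.1376] ((527.8140869140625, 138.12359619140625), (16.851364135742188, 49.523712158203125), 82.51055145263672)
orange 141 [0.5286 0.1351] ((528.6920166015625, 137.9909210205078), (47.07328414916992, 67.67003631591797), 82.9678955078125)
blue 438 [0.5914 0.1876] ((577.8475341796875, 177.95484924316406), (138.1829833984375, 159.8445587158203), 83.3804931640625)
yellow 202 [nan nan] ((628.3185424804688, -262.43212890625), (65.6144790649414, 26.802440643310547), 8.435820579528809)
```

View pics/z0.png

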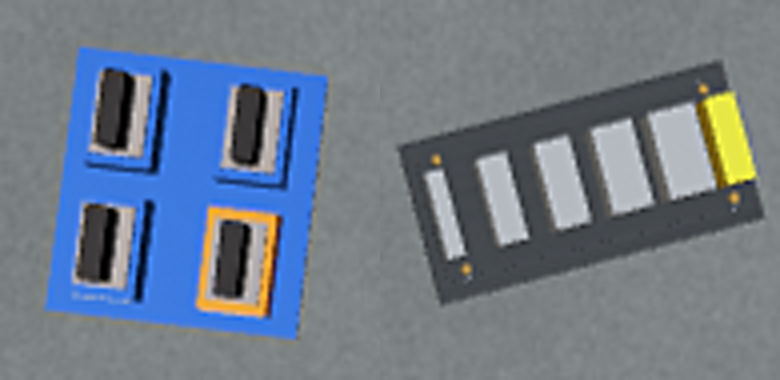

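```bash
cat > fit.py <<'E'
from bench import robot
from h import *
from scipy.optimize import minimize
LANDS=[(-80,-48),(-36,-8),(8,32),(52,72),(96,110)]; SLOTS=[(-88,-80),(-48,-36),(-8,8),(32,52),(72,96)]
def grid(iv,x0=-29.5,x1=29.5):
    P=[]
    for a,b in iv:
        X,Y=np.meshgrid(np.arange(x0,x1+.1,1.),np.arange(a+.25,b,.5)); P.append(np.stack([X.ravel(),Y.ravel()],1))
    return np.vstack(P)/1000
# outside frames just beyond the long ends and the wide end
L=grid(LANDS); S=grid(SLOTS)
E=np.vstack([grid([(-80,110)],-36,-30.5),grid([(-80,110)],30.5,36),grid([(110,116)])])
def tf(P,q,z):
    c,s=np.cos(q[2]),np.sin(q[2]); return np.stack([q[0]+c*P[:,0]-s*P[:,1],q[1]+s*P[:,0]+c*P[:,1],np.full(len(P),z)],1)
def rackfit(img,ci,q0,z=0.065):
    g=img.min(2).astype(np.float32)
    def sm(P): 
        uv=proj(ci,P).astype(np.float32); return cv2.remap(g,uv[:,0].reshape(-1,1),uv[:,1].reshape(-1,1),cv2.INTER_LINEAR)[:,0].mean()
    def f(v):
        q=[v[0]/1000,v[1]/1000,v[2]/100]
        return -(sm(tf(L,q,z))-.5*sm(tf(S,q,z))-.5*sm(tf(E,q,z)))
    best=None
    for k in range(3):
        r=minimize(f,[q0[0]*1000,q0[1]*1000,q0[2]*100],method='Nelder-Mead',options=dict(initial_simplex=np.array([[q0[0]*1000+a,q0[1]*1000+b,q0[2]*100+c] for a,b,c in [(0,0,0),(4,0,0),(0,4,0),(0,0,3)]])))
        q0=[r.x[0]/1000,r.x[1]/1000,r.x[2]/100]
    return np.array(q0),r.fun
if __name__=="__main__":
    for n in("top","scene"):
        ci=robot.camera_info(n); p=cv2.imread(f"pics/{n}0.png")
        q,f=rackfit(p,ci,[.604,-.173,.263]); print(n,q.round(4),np.degrees(q[2]).round(2),f)
        o=cv2.resize(p,None,fx=4,fy=4,interpolation=2)
        for a,b in LANDS+[(-110,-88)]:
            c=np.array([[-.03,a/1000],[.03,a/1000],[.03,b/1000],[-.03,b/1000]])
            uv=proj(ci,tf(c,q,.065))*4+1.5; cv2.polylines(o,[uv.round().astype(int)],True,(0,0,255),1)
        u=(proj(ci,[q[0],q[1],.065])*4).astype(int)
        cv2.imwrite(f"pics/fit_{n}.png",o[max(0,u[1]-260):u[1]+260,u[0]-320:u[0]+320])
E
python3 fit.py; python3 -c "
import cv2,numpy as np
cv2.imwrite('pics/fit_both.png',np.hstack([cv2.imread('pics/fit_top.png')[:,100:-120],cv2.imread('pics/fit_scene.png')[:,100:-120]])[:, :800])"
```

```text
top [ 0.6005 -0.1688  0.2636] 15.11 -103.38714599609375
scene [ 0.6014 -0.1676  0.2609] 14.95 -69.06951904296875
```

View pics/fit_both.png

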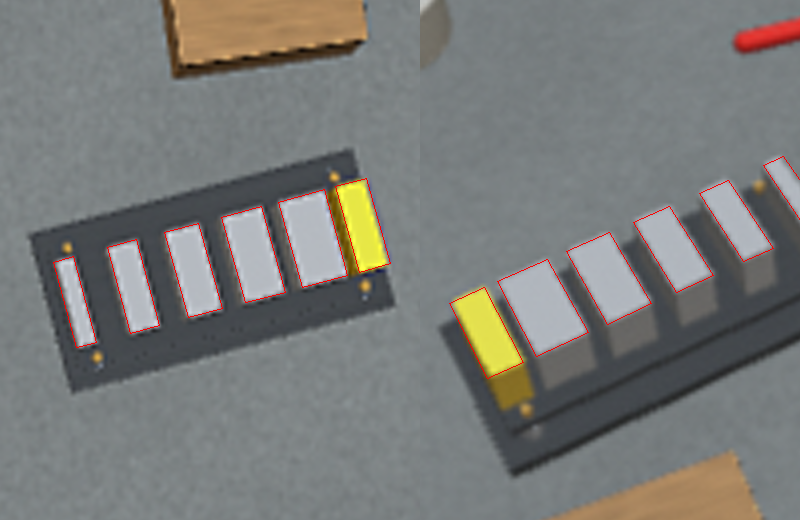

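>>> step_arm(
  commands=[
    {"xyz":[0.015,-0.016,0],"twist":[0,0,1]},
    {"xyz":[0.04,-0.043,0],"twist":[0,0,3]},
    {"xyz":[0.068,-0.073,0],"twist":[0,0,5]},
    {"xyz":[0.096,-0.103,0],"twist":[0,0,7]},
    {"xyz":[0.124,-0.133,0],"twist":[0,0,9]},
    {"xyz":[0.152,-0.163,0],"twist":[0,0,11]},
    {"xyz":[0.18,-0.193,0],"twist":[0,0,11]},
    {"xyz":[0.208,-0.223,0],"twist":[0,0,11]},
    {"xyz":[0.236,-0.253,0],"twist":[0,0,11]},
    {"xyz":[0.264,-0.283,0],"twist":[0,0,11]},
    {"xyz":[0.292,-0.313,0],"twist":[0,0,11]},
    {"xyz":[0.316,-0.338,0],"twist":[0,0,11]},
  ],
)

```text
time: 1.1
tool_pos: [0.4848, 0.1834, 0.213]
ee_rot: [-1.57, 0.001, 1.452]
wrist_force: [1.1, 0.7, -0.3]
width: 0.0938
```

>>> step_arm(
  commands=[
    {"xyz":[0.02,-0.022,0],"twist":[0,0,0]},
    {"xyz":[0.036,-0.04,-0.01],"twist":[0,0,0]},
    {"xyz":[0.044,-0.048,-0.03],"twist":[0,0,0]},
    {"xyz":[0.044,-0.048,-0.05],"twist":[0,0,0]},
    {"xyz":[0.044,-0.048,-0.064],"twist":[0,0,0]},
    {"xyz":[0.044,-0.048,-0.064],"twist":[0,0,0]},
    {"xyz":[0.044,-0.048,-0.064],"twist":[0,0,0]},
    {"xyz":[0.044,-0.048,-0.064],"twist":[0,0,0]},
  ],
)

```text
time: 1.77
tool_pos: [0.528, 0.1381, 0.1504]
ee_rot: [-1.572, -0.0, 1.453]
wrist_force: [-0.1, -0.4, -0.4]
width: 0.0941
```

>>> step_arm(
  commands=[
    {"xyz":[0,0,-0.01],"twist":[0,0,0]},
    {"xyz":[0,0,-0.03],"twist":[0,0,0]},
    {"xyz":[0,0,-0.05],"twist":[0,0,0]},
    {"xyz":[0,0,-0.068],"twist":[0,0,0]},
    {"xyz":[0,0,-0.078],"twist":[0,0,0]},
    {"xyz":[0,0,-0.08],"twist":[0,0,0]},
    {"xyz":[0,0,-0.08],"twist":[0,0,0]},
    {"xyz":[0,0,-0.08],"twist":[0,0,0]},
  ],
)

```text
time: 2.43
tool_pos: [0.5285, 0.1381, 0.0708]
ee_rot: [-1.573, -0.001, 1.453]
wrist_force: [0.0, 1.3, -0.5]
width: 0.094
```

>>> step_arm(
  commands=[
    {"xyz":[0,0,0],"twist":[0,0,0]},
    {"xyz":[0,0,0],"twist":[0,0,0]},
    {"xyz":[0,0,0],"twist":[0,0,0]},
    {"xyz":[0,0,0],"twist":[0,0,0]},
    {"xyz":[0,0,0],"twist":[0,0,0]},
    {"xyz":[0,0,0],"twist":[0,0,0]},
    {"xyz":[0,0,0],"twist":[0,0,0]},
    {"xyz":[0,0,0],"twist":[0,0,0]},
    {"xyz":[0,0,0],"twist":[0,0,0]},
  ],
  fingers=255,
)

```text
time: 3.18
tool_pos: [0.5276, 0.1378, 0.0694]
ee_rot: [-1.571, -0.0, 1.453]
wrist_force: [-0.5, 0.4, -0.2]
width: 0.0371
```

>>> step_arm(
  commands=[
    {"xyz":[0,0,0],"twist":[0,0,0]},
    {"xyz":[0,0,0],"twist":[0,0,0]},
    {"xyz":[0,0,0],"twist":[0,0,0]},
    {"xyz":[0,0,0],"twist":[0,0,0]},
    {"xyz":[0,0,0],"twist":[0,0,0]},
    {"xyz":[0,0,0],"twist":[0,0,0]},
  ],
)

```text
time: 3.68
tool_pos: [0.5277, 0.138, 0.0695]
ee_rot: [-1.571, -0.0, 1.453]
wrist_force: [0.6, 1.0, -0.9]
width: 0.0155
```

```bash
python3 -c "
from bench import robot
print(robot.get_obs())"
```

```text
{'time': 3.6833, 'joint_positions': array([ 1.51542864e-01,  1.50041476e-01,  1.59203722e+00,  3.24821245e-04,
        1.39938637e+00, -1.30151648e+00]), 'qvel': array([ 0.00097433,  0.00065429,  0.00098843, -0.00174731, -0.00038454,
        0.00181459]), 'joint_torque': array([-2.69328933e-01, -3.47524917e+01, -2.82220441e+01, -1.65978670e-01,
        1.48133039e-01, -1.16501164e-03]), 'tool_pos': array([0.52770406, 0.13795477, 0.06950504]), 'ee_rot': array([-1.57083415e+00, -3.42473334e-04,  1.45300396e+00]), 'wrist_force': array([ 0.5804472 ,  1.00934976, -0.91402406]), 'wrist_torque': array([ 0.11665486,  0.02256525, -0.05004964]), 'width': 0.015455703070124779}
```

>>> step_arm(
  commands=[
    {"xyz":[0,0,0.004],"twist":[0,0,0]},
    {"xyz":[0,0,0.015],"twist":[0,0,0]},
    {"xyz":[0,0,0.03],"twist":[0,0,0]},
    {"xyz":[0,0,0.05],"twist":[0,0,0]},
    {"xyz":[0,0,0.07],"twist":[0,0,0]},
    {"xyz":[0,0,0.09],"twist":[0,0,0]},
    {"xyz":[0,0,0.1],"twist":[0,0,0]},
    {"xyz":[0,0,0.1],"twist":[0,0,0]},
    {"xyz":[0,0,0.1],"twist":[0,0,0]},
  ],
)

```text
time: 4.43
tool_pos: [0.5279, 0.1378, 0.17]
ee_rot: [-1.572, -0.0, 1.453]
wrist_force: [-0.3, -0.2, -1.4]
width: 0.0157
```

Run:
```python
from bench import robot
from h import *
print(robot.get_obs()['wrist_force'],robot.get_obs()['tool_pos'],robot.get_obs()['width'])
p,d=robot.snapshot("scene");cv2.imwrite("pics/s1.png",cv2.resize(p[100:310,220:480,::-1],None,fx=3,fy=2.8))
ci=robot.camera_info("scene");d=np.load("scene0.npy");w=world(ci,d)
z=w[...,2];m=(z>.092)&(z<.106)&(w[...,0]<.59)&(w[...,0]>.48)&(w[...,1]>.09)&(w[...,1]<.19)
q=w[m];print(len(q),q.mean(0),cv2.minAreaRect((q[:,:2]*1000).astype(np.float32)))
```

```text
[-0.26298505 -0.16789564 -1.35840572] [0.52790828 0.13780564 0.17002828] 0.015696606554790347
112 [0.53129724 0.13758093 0.09935422] ((529.1123657226562, 138.43934631347656), (16.475215911865234, 53.830318450927734), 83.17476654052734)
```

View pics/s1.png

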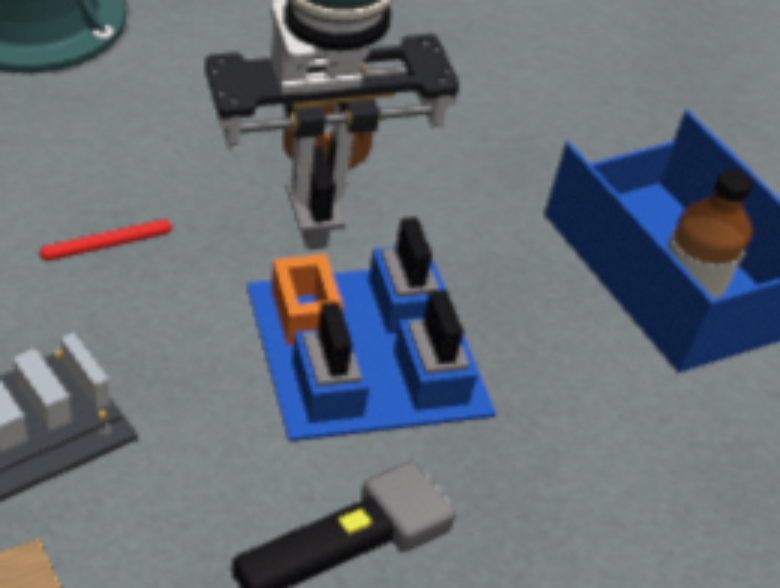

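>>> step_arm(
  commands=[
    {"xyz":[0.004,-0.015,0],"twist":[0,0,1.8]},
    {"xyz":[0.01,-0.04,0],"twist":[0,0,3.8]},
    {"xyz":[0.0175,-0.072,0],"twist":[0,0,5.8]},
    {"xyz":[0.026,-0.107,0],"twist":[0,0,7.8]},
    {"xyz":[0.035,-0.143,0],"twist":[0,0,9.8]},
    {"xyz":[0.044,-0.179,0],"twist":[0,0,11.8]},
    {"xyz":[0.053,-0.215,0],"twist":[0,0,13.8]},
    {"xyz":[0.062,-0.251,0],"twist":[0,0,15.8]},
    {"xyz":[0.071,-0.287,0],"twist":[0,0,17.8]},
    {"xyz":[0.079,-0.321,0],"twist":[0,0,19.8]},
    {"xyz":[0.086,-0.35,0],"twist":[0,0,21.2]},
    {"xyz":[0.091,-0.372,0],"twist":[0,0,21.8]},
  ],
)

```text
time: 5.48
tool_pos: [0.6178, -0.2368, 0.1664]
ee_rot: [-1.567, -0.002, 1.832]
wrist_force: [0.4, -0.0, -1.4]
width: 0.0159
```

>>> step_arm(
  commands=[
    {"xyz":[0.003,-0.011,-0.005],"twist":[0,0,0]},
    {"xyz":[0.0038,-0.0154,-0.015],"twist":[0,0,0]},
    {"xyz":[0.0038,-0.0154,-0.03],"twist":[0,0,0]},
    {"xyz":[0.0038,-0.0154,-0.04],"twist":[0,0,0]},
    {"xyz":[0.0038,-0.0154,-0.042],"twist":[0,0,0]},
    {"xyz":[0.0038,-0.0154,-0.042],"twist":[0,0,0]},
    {"xyz":[0.0038,-0.0154,-0.042],"twist":[0,0,0]},
    {"xyz":[0.0038,-0.0154,-0.042],"twist":[0,0,0]},
  ],
)

```text
time: 6.15
tool_pos: [0.623, -0.249, 0.1286]
ee_rot: [-1.572, 0.001, 1.834]
wrist_force: [-1.2, -0.4, -0.9]
width: 0.0159
```

Run:
```python
from bench import robot
from h import *
o=robot.get_obs();print(o['wrist_force'],o['tool_pos'],o['ee_rot'],o['width'])
p,d=robot.snapshot("scene");cv2.imwrite("pics/s2.png",cv2.resize(p[180:310,130:300,::-1],None,fx=4.5,fy=4.5))
```

```text
[-1.21977716 -0.36270067 -0.85328658] [ 0.62300484 -0.24902525  0.12860577] [-1.57214469e+00  9.52930297e-04  1.83439186e+00] 0.015925982270285386
```

View pics/s2.png

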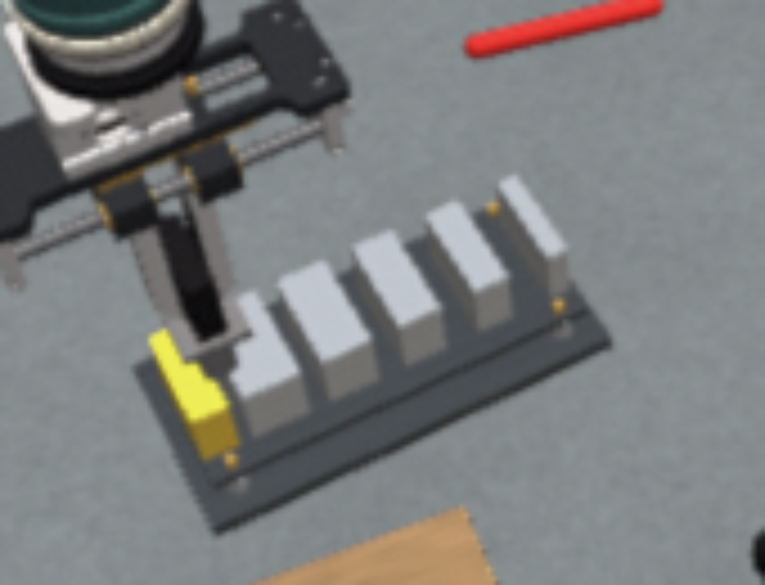

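>>> step_arm(
  commands=[
    {"xyz":[0,0,-0.002],"twist":[0,0,0]},
    {"xyz":[0,0,-0.004],"twist":[0,0,0]},
    {"xyz":[0,0,-0.006],"twist":[0,0,0]},
    {"xyz":[0,0,-0.008],"twist":[0,0,0]},
    {"xyz":[0,0,-0.009],"twist":[0,0,0]},
    {"xyz":[0,0,-0.01],"twist":[0,0,0]},
    {"xyz":[0,0,-0.011],"twist":[0,0,0]},
    {"xyz":[0,0,-0.012],"twist":[0,0,0]},
    {"xyz":[0,0,-0.0125],"twist":[0,0,0]},
    {"xyz":[0,0,-0.0125],"twist":[0,0,0]},
    {"xyz":[0,0,-0.0125],"twist":[0,0,0]},
  ],
)

```text
time: 7.12
tool_pos: [0.6224, -0.2495, 0.1156]
ee_rot: [-1.571, 0.0, 1.833]
wrist_force: [-2.6, 0.4, 4.1]
width: 0.016
```

Run:
```python
from bench import robot
o=robot.get_obs();print(o['wrist_force'],o['wrist_torque'],o['tool_pos'],o['ee_rot'],o['width'])
```

```text
[-2.57218005  0.42522784  4.08869863] [ 0.30018535  0.54006183 -0.00205657] [ 0.62237163 -0.24954901  0.11564561] [-1.57085008e+00  2.38350135e-05  1.83343305e+00] 0.016049954369221596
```

>>> step_arm(
  commands=[
    {"xyz":[0,0,0.005],"twist":[0,0,0]},
    {"xyz":[0,0,0.014],"twist":[0,0,0]},
    {"xyz":[-0.001,0.004,0.0175],"twist":[0,0,0]},
    {"xyz":[-0.0035,0.013,0.0175],"twist":[0,0,0]},
    {"xyz":[-0.0065,0.0245,0.0175],"twist":[0,0,0]},
    {"xyz":[-0.0095,0.0355,0.0175],"twist":[0,0,0]},
    {"xyz":[-0.0109,0.0406,0.0165],"twist":[0,0,0]},
    {"xyz":[-0.0109,0.0406,0.0125],"twist":[0,0,0]},
    {"xyz":[-0.0109,0.0406,0.0105],"twist":[0,0,0]},
    {"xyz":[-0.0109,0.0406,0.0105],"twist":[0,0,0]},
    {"xyz":[-0.0109,0.0406,0.0105],"twist":[0,0,0]},
  ],
)

```text
time: 8.03
tool_pos: [0.6114, -0.2092, 0.1248]
ee_rot: [-1.57, -0.0, 1.833]
wrist_force: [0.1, -0.2, -1.0]
width: 0.0159
```

>>> step_arm(
  commands=[
    {"xyz":[0,0,-0.002],"twist":[0,0,0]},
    {"xyz":[0,0,-0.004],"twist":[0,0,0]},
    {"xyz":[0,0,-0.006],"twist":[0,0,0]},
    {"xyz":[0,0,-0.007],"twist":[0,0,0]},
    {"xyz":[0,0,-0.008],"twist":[0,0,0]},
    {"xyz":[0,0,-0.009],"twist":[0,0,0]},
    {"xyz":[0,0,-0.0095],"twist":[0,0,0]},
    {"xyz":[0,0,-0.0105],"twist":[0,0,0]},
    {"xyz":[0,0,-0.0105],"twist":[0,0,0]},
    {"xyz":[0,0,-0.0105],"twist":[0,0,0]},
  ],
)

```text
time: 8.87
tool_pos: [0.6116, -0.2092, 0.1157]
ee_rot: [-1.571, 0.001, 1.833]
wrist_force: [-2.6, -0.2, 2.9]
width: 0.0157
```

Run:
```python
from bench import robot
o=robot.get_obs();print(o['wrist_force'],o['wrist_torque'],o['tool_pos'],o['ee_rot'],o['width'])
```

```text
[-2.60367138 -0.19714274  2.89981749] [-0.06704138  0.50421895 -0.04992638] [ 0.6115529  -0.20916555  0.11567034] [-1.57097689e+00  5.07213193e-04  1.83338159e+00] 0.01567815288664629
```

>>> step_arm(
  commands=[
    {"xyz":[-0.0002,0.0007,0],"twist":[0,0,0]},
    {"xyz":[-0.0004,0.0014,0],"twist":[0,0,0]},
    {"xyz":[-0.0004,0.0014,0],"twist":[0,0,0]},
    {"xyz":[0,0,0],"twist":[0,0,0]},
    {"xyz":[0.0004,-0.0014,0],"twist":[0,0,0]},
    {"xyz":[0.0004,-0.0014,0],"twist":[0,0,0]},
    {"xyz":[0,0,0],"twist":[0,0,0]},
    {"xyz":[0,0,0],"twist":[0,0,0]},
  ],
)

```text
time: 9.53
tool_pos: [0.6119, -0.2088, 0.1152]
ee_rot: [-1.571, 0.0, 1.834]
wrist_force: [-1.7, 0.2, 4.3]
width: 0.0157
```

Run:
```python
from bench import robot
from h import *
o=robot.get_obs();print(o['wrist_force'],o['wrist_torque'],o['tool_pos'],o['ee_rot'],o['width'])
p,d=robot.snapshot("scene");cv2.imwrite("pics/s3.png",cv2.resize(p[180:310,130:300,::-1],None,fx=4.5,fy=4.5))
```

```text
[-1.68079547  0.24388242  4.29756673] [ 0.18007556  0.27454799 -0.01032393] [ 0.6118544  -0.20881833  0.11518091] [-1.57137637e+00  3.99215759e-04  1.83379228e+00] 0.01573124369366131
```

View pics/s3.png

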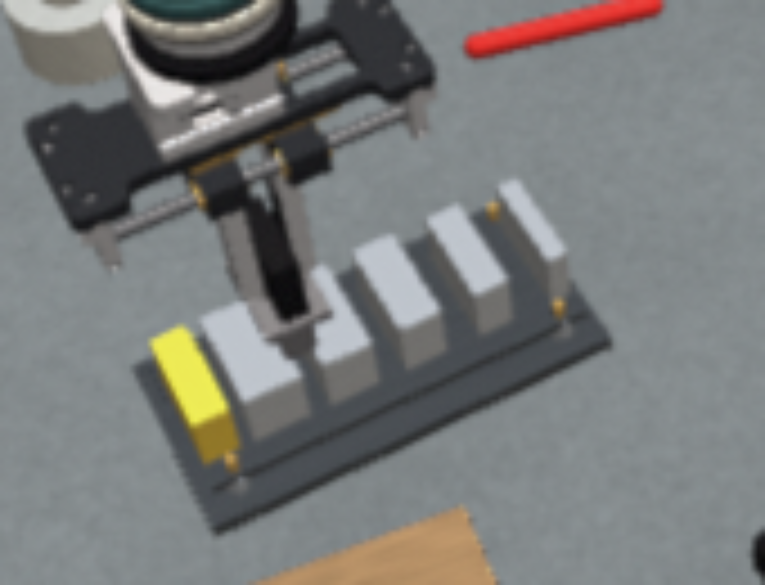

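>>> step_arm(
  commands=[
    {"xyz":[0,0,0.005],"twist":[0,0,0]},
    {"xyz":[0,0,0.014],"twist":[0,0,0]},
    {"xyz":[-0.001,0.004,0.0175],"twist":[0,0,0]},
    {"xyz":[-0.0035,0.013,0.0175],"twist":[0,0,0]},
    {"xyz":[-0.0065,0.0245,0.0175],"twist":[0,0,0]},
    {"xyz":[-0.0095,0.0355,0.0175],"twist":[0,0,0]},
    {"xyz":[-0.0109,0.0406,0.0165],"twist":[0,0,0]},
    {"xyz":[-0.0109,0.0406,0.0125],"twist":[0,0,0]},
    {"xyz":[-0.0109,0.0406,0.0105],"twist":[0,0,0]},
    {"xyz":[-0.0109,0.0406,0.0105],"twist":[0,0,0]},
    {"xyz":[-0.0109,0.0406,0.0105],"twist":[0,0,0]},
  ],
)

```text
time: 10.5
tool_pos: [0.6005, -0.1686, 0.1249]
ee_rot: [-1.57, -0.0, 1.833]
wrist_force: [0.5, 0.6, -2.1]
width: 0.0158
```

>>> step_arm(
  commands=[
    {"xyz":[0,0,-0.002],"twist":[0,0,0]},
    {"xyz":[0,0,-0.004],"twist":[0,0,0]},
    {"xyz":[0,0,-0.006],"twist":[0,0,0]},
    {"xyz":[0,0,-0.007],"twist":[0,0,0]},
    {"xyz":[0,0,-0.008],"twist":[0,0,0]},
    {"xyz":[0,0,-0.009],"twist":[0,0,0]},
    {"xyz":[0,0,-0.0095],"twist":[0,0,0]},
    {"xyz":[0,0,-0.0105],"twist":[0,0,0]},
    {"xyz":[0,0,-0.0105],"twist":[0,0,0]},
    {"xyz":[0,0,-0.0105],"twist":[0,0,0]},
  ],
)

```text
time: 11.33
tool_pos: [0.6007, -0.1685, 0.1156]
ee_rot: [-1.571, 0.001, 1.833]
wrist_force: [-1.7, 0.3, 3.7]
width: 0.0156
```

Run:
```python
from bench import robot
o=robot.get_obs();print(o['wrist_force'],o['wrist_torque'],o['tool_pos'],o['ee_rot'],o['width'])
```

```text
[-1.6685773   0.25536866  3.73860296] [-0.01430374  0.50986524 -0.03850299] [ 0.60066619 -0.16853038  0.11561304] [-1.57095278e+00  5.15657797e-04  1.83344370e+00] 0.015578263372859351
```

>>> step_arm(
  commands=[
    {"xyz":[-0.0002,0.0007,0],"twist":[0,0,0]},
    {"xyz":[-0.0004,0.0014,0],"twist":[0,0,0]},
    {"xyz":[-0.0005,0.0019,0],"twist":[0,0,0]},
    {"xyz":[0,0,0],"twist":[0,0,0]},
    {"xyz":[0.0004,-0.0014,0],"twist":[0,0,0]},
    {"xyz":[0.0005,-0.0019,0],"twist":[0,0,0]},
    {"xyz":[0,0,0],"twist":[0,0,0]},
    {"xyz":[0,0,0],"twist":[0,0,0]},
  ],
)

```text
time: 12.0
tool_pos: [0.6008, -0.1681, 0.1151]
ee_rot: [-1.571, 0.0, 1.834]
wrist_force: [-1.1, 1.4, 3.0]
width: 0.0163
```

Run:
```python
from bench import robot
from h import *
o=robot.get_obs();print(o['wrist_force'],o['wrist_torque'],o['tool_pos'],o['ee_rot'],o['width'])
p,d=robot.snapshot("scene");cv2.imwrite("pics/s4.png",cv2.resize(p[180:310,130:300,::-1],None,fx=4.5,fy=4.5))
```

```text
[-1.11164124  1.4105777   3.0145535 ] [ 0.3783412   0.28156548 -0.04677572] [ 0.60080936 -0.16806194  0.11505145] [-1.57104068e+00  3.01837660e-05  1.83382417e+00] 0.016254479392770346
```

View pics/s4.png

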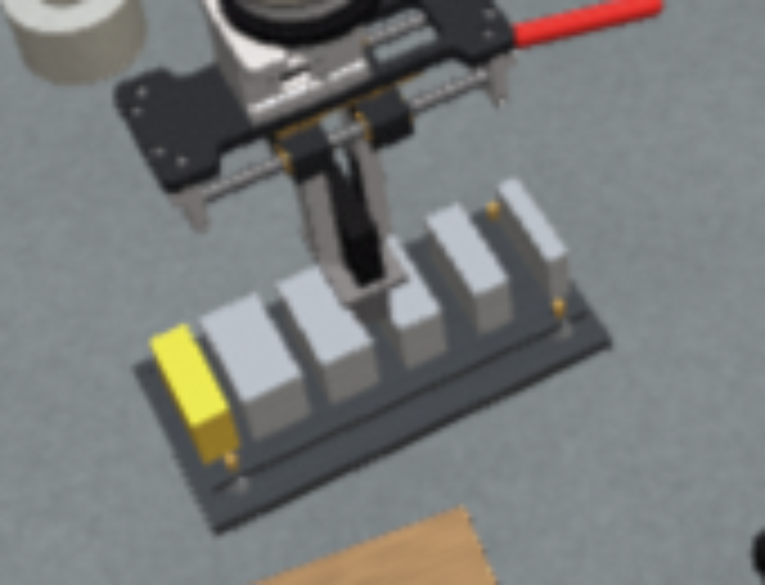

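>>> step_arm(
  commands=[
    {"xyz":[0,0,0.005],"twist":[0,0,0]},
    {"xyz":[0,0,0.014],"twist":[0,0,0]},
    {"xyz":[-0.001,0.004,0.0175],"twist":[0,0,0]},
    {"xyz":[-0.0035,0.013,0.0175],"twist":[0,0,0]},
    {"xyz":[-0.0065,0.0245,0.0175],"twist":[0,0,0]},
    {"xyz":[-0.0095,0.0355,0.0175],"twist":[0,0,0]},
    {"xyz":[-0.0109,0.0406,0.0165],"twist":[0,0,0]},
    {"xyz":[-0.0109,0.0406,0.0125],"twist":[0,0,0]},
    {"xyz":[-0.0109,0.0406,0.0105],"twist":[0,0,0]},
    {"xyz":[-0.0109,0.0406,0.0105],"twist":[0,0,0]},
    {"xyz":[-0.0109,0.0406,0.0105],"twist":[0,0,0]},
  ],
)

```text
time: 12.97
tool_pos: [0.5896, -0.128, 0.1249]
ee_rot: [-1.57, -0.0, 1.833]
wrist_force: [-0.2, 0.2, -0.6]
width: 0.016
```

>>> step_arm(
  commands=[
    {"xyz":[0,0,-0.002],"twist":[0,0,0]},
    {"xyz":[0,0,-0.004],"twist":[0,0,0]},
    {"xyz":[0,0,-0.006],"twist":[0,0,0]},
    {"xyz":[0,0,-0.007],"twist":[0,0,0]},
    {"xyz":[0,0,-0.008],"twist":[0,0,0]},
    {"xyz":[0,0,-0.009],"twist":[0,0,0]},
    {"xyz":[0,0,-0.01],"twist":[0,0,0]},
    {"xyz":[0,0,-0.011],"twist":[0,0,0]},
    {"xyz":[0,0,-0.0115],"twist":[0,0,0]},
    {"xyz":[0,0,-0.0115],"twist":[0,0,0]},
  ],
)

```text
time: 13.8
tool_pos: [0.5897, -0.1277, 0.1138]
ee_rot: [-1.571, -0.0, 1.833]
wrist_force: [-0.8, -0.8, -0.5]
width: 0.0159
```

Run:
```python
from bench import robot
o=robot.get_obs();print(o['wrist_force'],o['wrist_torque'],o['tool_pos'],o['ee_rot'],o['width'])
```

```text
[-0.83749008 -0.80518071 -0.5174194 ] [ 0.09484755  0.00069258 -0.03294503] [ 0.58970424 -0.12773375  0.11384411] [-1.57059735e+00 -2.05116422e-04  1.83348021e+00] 0.015856394638482933
```

>>> step_arm(
  commands=[
    {"xyz":[-0.0003,0.001,0],"twist":[0,0,0]},
    {"xyz":[-0.0005,0.0019,0],"twist":[0,0,0]},
    {"xyz":[-0.0005,0.0019,0],"twist":[0,0,0]},
    {"xyz":[-0.0005,0.0019,0],"twist":[0,0,0]},
    {"xyz":[-0.0005,0.0019,0],"twist":[0,0,0]},
  ],
)

```text
time: 14.22
tool_pos: [0.5894, -0.1265, 0.1141]
ee_rot: [-1.571, 0.001, 1.833]
wrist_force: [1.1, -2.6, -1.9]
width: 0.0157
```

>>> step_arm(
  commands=[
    {"xyz":[0.0003,-0.001,0],"twist":[0,0,0]},
    {"xyz":[0.0005,-0.0019,0],"twist":[0,0,0]},
    {"xyz":[0.0008,-0.0029,0],"twist":[0,0,0]},
    {"xyz":[0.001,-0.0038,0],"twist":[0,0,0]},
    {"xyz":[0.001,-0.0038,0],"twist":[0,0,0]},
    {"xyz":[0.001,-0.0038,0],"twist":[0,0,0]},
    {"xyz":[0.001,-0.0038,0],"twist":[0,0,0]},
  ],
)

```text
time: 14.8
tool_pos: [0.5901, -0.1284, 0.1139]
ee_rot: [-1.571, -0.003, 1.834]
wrist_force: [-0.5, 4.1, -0.2]
width: 0.0158
```

>>> step_arm(
  commands=[
    {"xyz":[-0.0005,0.002,0],"twist":[0,0,0]},
    {"xyz":[-0.0005,0.002,-0.002],"twist":[0,0,0]},
    {"xyz":[-0.0005,0.002,-0.005],"twist":[0,0,0]},
    {"xyz":[-0.0005,0.002,-0.008],"twist":[0,0,0]},
    {"xyz":[-0.0005,0.002,-0.011],"twist":[0,0,0]},
    {"xyz":[-0.0005,0.002,-0.014],"twist":[0,0,0]},
    {"xyz":[-0.0005,0.002,-0.017],"twist":[0,0,0]},
    {"xyz":[-0.0005,0.002,-0.02],"twist":[0,0,0]},
    {"xyz":[-0.0005,0.002,-0.022],"twist":[0,0,0]},
    {"xyz":[-0.0005,0.002,-0.022],"twist":[0,0,0]},
  ],
)

```text
time: 15.63
tool_pos: [0.5894, -0.1277, 0.0912]
ee_rot: [-1.57, -0.001, 1.833]
wrist_force: [0.4, -0.2, -0.8]
width: 0.0154
```

>>> step_arm(
  commands=[
    {"xyz":[0,0,-0.002],"twist":[0,0,0]},
    {"xyz":[0,0,-0.004],"twist":[0,0,0]},
    {"xyz":[0,0,-0.006],"twist":[0,0,0]},
    {"xyz":[0,0,-0.007],"twist":[0,0,0]},
    {"xyz":[0,0,-0.008],"twist":[0,0,0]},
    {"xyz":[0,0,-0.009],"twist":[0,0,0]},
    {"xyz":[0,0,-0.009],"twist":[0,0,0]},
    {"xyz":[0,0,-0.009],"twist":[0,0,0]},
  ],
)

```text
time: 16.3
tool_pos: [0.5898, -0.1276, 0.0834]
ee_rot: [-1.571, -0.0, 1.833]
wrist_force: [-1.2, 1.5, 0.7]
width: 0.0159
```

>>> step_arm(
  commands=[
    {"xyz":[0,0,0.0005],"twist":[0,0,0]},
    {"xyz":[0,0,0.001],"twist":[0,0,0]},
    {"xyz":[0,0,0.001],"twist":[0,0,0]},
  ],
)

```text
time: 16.55
tool_pos: [0.5899, -0.1277, 0.0841]
ee_rot: [-1.571, 0.0, 1.833]
wrist_force: [-1.8, 0.8, -0.1]
width: 0.016
```

>>> step_arm(
  commands=[
    {"xyz":[0,0,0],"twist":[0,0,0]},
    {"xyz":[0,0,0],"twist":[0,0,0]},
    {"xyz":[0,0,0],"twist":[0,0,0]},
    {"xyz":[0,0,0],"twist":[0,0,0]},
    {"xyz":[0,0,0],"twist":[0,0,0]},
    {"xyz":[0,0,0],"twist":[0,0,0]},
    {"xyz":[0,0,0],"twist":[0,0,0]},
    {"xyz":[0,0,0],"twist":[0,0,0]},
    {"xyz":[0,0,0],"twist":[0,0,0]},
    {"xyz":[0,0,0],"twist":[0,0,0]},
  ],
  fingers=60,
)

```text
time: 17.38
tool_pos: [0.5898, -0.1277, 0.084]
ee_rot: [-1.571, -0.0, 1.834]
wrist_force: [-0.1, 0.7, 1.0]
width: 0.0716
```

>>> step_arm(
  commands=[
    {"xyz":[0,0,0.01],"twist":[0,0,0]},
    {"xyz":[0,0,0.03],"twist":[0,0,0]},
    {"xyz":[0,0,0.06],"twist":[0,0,0]},
    {"xyz":[0,0,0.09],"twist":[0,0,0]},
    {"xyz":[-0.02,0.01,0.11],"twist":[0,0,0]},
    {"xyz":[-0.05,0.03,0.12],"twist":[0,0,0]},
    {"xyz":[-0.085,0.05,0.12],"twist":[0,0,0]},
    {"xyz":[-0.12,0.07,0.12],"twist":[0,0,0]},
    {"xyz":[-0.15,0.09,0.12],"twist":[0,0,0]},
    {"xyz":[-0.17,0.1,0.12],"twist":[0,0,0]},
    {"xyz":[-0.18,0.105,0.12],"twist":[0,0,0]},
    {"xyz":[-0.18,0.105,0.12],"twist":[0,0,0]},
  ],
)

```text
time: 18.38
tool_pos: [0.4089, -0.022, 0.2053]
ee_rot: [-1.573, 0.001, 1.835]
wrist_force: [-0.3, -0.3, 0.8]
width: 0.072
```

Run:
```python
from bench import robot
from h import *
from fit import tf
o=robot.get_obs();print(o['time'],o['wrist_force'],o['tool_pos'],o['width'])
p,d=robot.snapshot("scene");a=cv2.resize(p[140:310,130:400,::-1],(560,353))
t,dt=robot.snapshot("top");b=cv2.resize(t[145:240,285:385,::-1],(240,228))
o=np.zeros((353,800,3),np.uint8);o[:,:560]=a;o[:228,560:]=b
cv2.imwrite("pics/s5.png",o)
for n,dd in(("scene",d),("top",dt)):
    w=world(robot.camera_info(n),dd)
    r=w-np.array([.601,-.1683,.065]);c,s=np.cos(.2627),np.sin(.2627)
    x=r[...,0]*c+r[...,1]*s;y=-r[...,0]*s+r[...,1]*c;z=r[...,2]
    m=(abs(x)<.05)&(abs(y-.042)<.03)
    h=m&(z>.042);k=m&(z>.003)&(z<.009)&(abs(y-.042)<.02)&(abs(x)<.03)
    print(n,"handle top",h.sum(),[np.median(v[h]).round(4) for v in(x,y,z)],"cap z",k.sum(),np.median(z[k]).round(4))
    R=cv2.minAreaRect((np.stack([x[h],y[h]],1)*1000).astype(np.float32));print(R)
```

```text
18.3833 [-0.31231927 -0.25182625  0.79562876] [ 0.40887572 -0.02197113  0.20533282] 0.07204945477223709
scene handle top 134 [np.float64(0.0022), np.float64(0.0409), np.float64(0.049)] cap z 126 0.0053
((0.7929325103759766, 41.77589416503906), (51.400760650634766, 16.13898277282715), 0.30724015831947327)
top handle top 120 [np.float64(-0.0006), np.float64(0.042), np.float64(0.0496)] cap z 82 0.0058
((-0.4192008972167969, 41.208370208740234), (16.45445442199707, 49.35906982421875), 89.52061462402344)
```

View pics/s5.png

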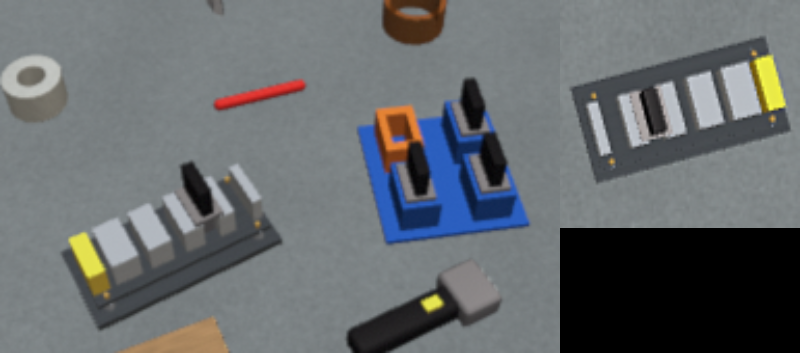

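The spacer stands in the fourth slot (20 mm). Its handle top is 50 mm above the mouth, as it should be when fully home, and its cap top is about 6 mm above. It is centred, the orange bay is empty, and the other three spacers look undisturbed.

```bash
python3 -c "
from bench import robot
print(robot.close_job())"
```

```text
the job is handed in; nothing more can be done
None
```

The spacer from the orange bay is now fully home, upright and released in the 20 mm slot, and I handed the job in at about 18 s of the 72 s allowed.

**Tries:** I started at the yellow end. The 8, 12 and 16 mm slots each refused the spacer at about 4 to 6 N. I estimate from the force that the rack sank 2.5 to 3.5 mm each time. In the 12 and 16 mm slots I also shifted the spacer sideways by 1.5 to 2 mm while pressing, to rule out simple misalignment.

**Fit:** The 20 mm slot took it freely. At about 5 mm deep I checked the side play, which was about 1.9 mm including arm flex, against the 1.6 mm expected for the right slot. I then lowered it until the cap touched, at about 2 N.

**Last checks:**
- **Position:** the handle is within about 1 mm of the slot's centre line and 1 mm along it. The top and scene cameras disagreed by about 1 mm along the slot.
- **Height:** the handle top is 49 to 49.6 mm above the slot mouth (50 mm nominal), and the cap top is 5.3 to 5.8 mm above it (6 mm nominal).
- **Surroundings:** the orange bay is empty, the gripper is clear, and the other spacers look unmoved in the picture. I did not measure the other spacers or the bystanders again.

No check failed.

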